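# Raise the bay barrier and push the bin home

### The job

Push the red and white counterweighted barrier arm up past its balance point so that it stays raised by itself, then push the orange parts bin along the bay under it until it sits fully home against the back stop. Only push with the fingers: do not lift the bin, and leave the jar, the black bin and the screwdriver alone.

Things in the scene. Friction and masses are not known exactly. Their poses are not given: they have to be found in the camera images.
- bay: fixed bin bay: plywood board 310 x 300 x 10 mm (x -160 to 150, y -220 to 80 mm). Origin on the bench surface under the lane's middle, straight below the lowered arm; +x runs along the lane to the back stop, away from the robot; +y towards the arm's free end; z up. Two aluminium rails guide the bin: inner faces at y = +-65 mm, outer +-75 mm, tops 35 mm above the bench
- back_stop (a point): foot of the dark back stop's face in the middle of the lane: bay x = 130 mm, y = 0, 10 mm above the bench; the stop is 150 mm wide and its top is 70 mm above the bench
- rest_post (a point): top of the dark rest post (16 x 10 mm) under the lowered arm: bay x = 0, y = 70 mm, 62 mm above the bench. Beyond bay y = 80 mm there is only bare bench under the arm's free end
- barrier (a joint): hinge angle of the barrier arm, rad: 0 = lowered, level, blocking the lane; grows as the free end rises; 1.4 = fully up at its stop. Axis: the bay's x axis through barrier_pivot. Below the balance point, about 0.8, it falls back to 0; beyond it falls on to 1.4 by itself, damped, in about a second. Lifting it takes about 1 to 2 N at the free end
- barrier_pivot (a point): point on the hinge axis, 75 mm above the bench, at bay x = 0, y = -125 mm, in a blue bracket 92 mm high, 44 mm along y and 84 mm along x over its pin
- barrier_tip (a point): centre of the free end face of the barrier arm: a square bar 22 x 22 mm in red and white bands, 260 mm long from the pivot. Lowered it points along the bay's +y, its axis 75 mm and its underside 64 mm above the bench; the end overhangs the rail by 60 mm
- counterweight (a point): centre of the arm's steel counterweight (52 mm diameter, 50 mm long along bay x), on a short crank; with the arm lowered it is 25 mm behind the pivot (bay -y) and 55 mm above it. It swings down, away from the lane, as the arm rises
- bin: loose orange open bin, 100 mm (x, along the lane) x 118 mm (y) x 75 mm high, walls 4 mm, about 0.4 kg, bolts inside; origin at the centre of its underside. It starts in the lane on the bay's board, 10 mm above the bench, on the robot's side of the lowered arm, which blocks it. Fully home, its origin is at bay x = 80 mm
- jar: bystander: glass jar with a red cap, 60 mm diameter, 85 mm high; origin at the centre of its underside
- black_bin: bystander: small black open bin 80 x 80 x 60 mm; origin at the centre of its underside
- screwdriver: bystander: red-handled screwdriver lying on the bench to the left, along its own x; origin under its middle

How it is judged:
On the way, in this order (a step that is already met when the one before it is completed fails the run):
1. the barrier arm stays raised by itself, the robot not touching it (value of joint barrier above 1.25 rad and contact force between each of the fingers, the arm and barrier below 0.05 N), for 0.3 s.
2. the bin is home against the back stop (x of bin in the frame of bay above 0.07 m), for 0.2 s.
At the end, for the whole second after the job is handed in: the barrier arm is up (joint above 1.25 rad) and the bin stands at rest, flat on the board, between the rails, within 10 mm of the back stop (value of joint barrier above 1.25 rad and x of bin in the frame of bay above 0.07 m and y of bin in the frame of bay between -0.02 and 0.02 m and z of bin in the frame of bay below 0.016 m and angle between bin's own z axis and vertical below 0.1 rad and linear speed of bin below 0.02 m/s); the robot touches nothing.
It fails at once if the bin is lifted or tipped (z of bin in the frame of bay above 0.022 m or angle between bin's own z axis and vertical above 0.3 rad).
It fails at once if a bystander (jar, black bin, screwdriver) is moved by more than 20 mm (distance of any of jar, black_bin, screwdriver from where it was at the start of the episode above 0.02 m).
It also fails if it takes over 58 s, if anything falls off the work surface, if the arm or the gripper's body presses on something with over 40 N, if the wrist force passes 120 N, or if a joint passes its speed limit or range.

### The arm

A 7-joint arm with a two-finger parallel gripper is mounted at the origin on the work surface. World frame = base frame: x ahead of the robot, y to its left, z up, the work surface at z = 0. Lengths are in m, angles in rad, forces in N, time in s.
With the tool pointing down it reaches from about 0.4 to 0.85 m from the base axis. Payload 4.5 kg.
Tool frame: the origin (TCP) lies on the mounting face of the last link; the fingertips stand 166 mm ahead of it and the grasp point (between the pads) lies 147 mm ahead of it; y points along the fingers, z is the direction in which the jaws open and shut, and the axes are right-handed (so a half turn about y gives the same grasp; the last joint's range is limited). The gripper opens to 88 mm and grips with 3 to 60 N. Pads are 18 mm wide; open, the fingers measure 123 mm over their backs; the gripper's body (75 mm by 187 mm) begins 45 mm behind the grasp point.
Start: joints at [-1.258, 0.689, -0.195, 1.565, 0.157, 0.902, -0.215], TCP at [0.172, 0.601, 0.405] pointing down, gripper open.
Joint ranges: [-3.01, 3.01], [-0.46, 2.08], [-1.47, 1.51], [0.13, 2.56], [-1, 4.14], [0.04, 2.09], [-2.66, 2.66]. Speed limits (rad/s): [2.57, 2.57, 3.14, 3.14, 3.14, 3.14, 3.14].

### API

Orientations are given as a unit quaternion [x, y, z, w].
In Python, from plant import r gives the robot as it stands.
- The arm moves only by the tool arm_command, never from a script. Its argument "deltas" is a list of rows, each an object of numbers: "dx", "dy", "dz": the shift along the tool's x, y, z each as a share of 1000 mm, from -1 to 1; "wx", "wy", "wz": the turn, a rotation vector about the tool's x, y, z each as a share of 45 degrees, from -1 to 1. In form: [{"dx": .., "dy": .., "dz": .., "wx": .., "wy": .., "wz": ..}, ...]. A call has exactly 5 rows; each row is the pose to reach, as a shift and turn from the pose commanded when the call began, along the tool's axes at that moment; what a row does not reach only later rows make up. A row lasts 1/10 s, in which the tool goes at most 50 mm and 8.59 degrees, less where a joint would pass 70% of its speed; a pose out of reach is approached as far as the arm can. A call with a number of a shift or a turn outside -1 to 1 is refused whole. A call with a gripper value outside its range is refused whole. "claw" is the opening, from -1 (shut) to 1 (fully open), set as the call begins (left out, the last holds). The fingers move at their own pace and stop on an object; "grip_force" is the grip in N (left out, the last holds). Time passes only in rows, so rows that repeat a pose let the fingers close, or fill a call up. It gives the time, the measured TCP pose, the force and the opening at its end, in the units of the state.
- r.get_state(): the state, without advancing time (a new reading comes with each control period).
- r.snapshot(name): name is "scene" or "top" or "wrist"; returns the picture (384x512x3 uint8, red, green, blue); there is no depth.
- r.get_calibration(name): a dict with "vertical_fov" (degrees; the focal length in pixels is half the picture's height over the tangent of half this angle, whatever the lens; pixels are square), "cx", "cy" (the principal point, pixels), "R" (3x3) and "t" (3): a world point X has camera coordinates R X + t. Camera axes: x right, y down, z forward; pixel columns grow to the right and rows downward; lengths in m; the calibration is good to about 2 mm. The wrist camera is an equidistant fisheye: a pixel r from the principal point sees the ray r / f radians off the axis. A picture is of the moment at which its call begins: read the wrist's pose just before it. get_calibration takes no time and is no camera call; for the wrist camera it gives the pose at the moment of the call.
- r.finish_job(): hands the job in, once; it reports no verdict.
The state is a dict: "clock": time; "q": joint angles; "qd": joint speeds; "joint_torque": joint torques, N m; "tool_pos": TCP position; "eef_rot": TCP orientation; "contact_force": force on the tool from outside, world axes, zero at the start; "moment": the same for the moment, N m; "opening": opening from 0.0 (shut) to 1.0 (fully open).
Only numpy, scipy, OpenCV 4.12 (cv2) and the standard library are available. Lean on these libraries where they do the work, as an engineer would, in place of code of your own. Each camera call takes 0.05 s, during which the arm holds its last target.

## Working session

There is one attempt and no reset: what is moved stays moved. The work goes in short steps, Python scripts to look and compute and a tool call to move; the robot and the scene stay as the last step left them, time stands still between calls to the robot, and variables do not carry over. Pictures are saved under pics/ and viewed, and the job is handed in when it is done.

Besides the shell and the picture viewer there is one more tool, called after ">>>" by a JSON object that holds its "method" and its "body", one argument or row to a line. arm_command: Moves the arm, as the interface text tells. Shift numbers are shares of 1000 mm and turn numbers shares of 45 degrees, none past 1 either way. Its arguments: {"type":"object","properties":{"deltas":{"type":"array","items":{"type":"object","properties":{"dx":{"type":"number","minimum":-1,"maximum":1},"dy":{"type":"number","minimum":-1,"maximum":1},"dz":{"type":"number","minimum":-1,"maximum":1},"wx":{"type":"number","minimum":-1,"maximum":1},"wy":{"type":"number","minimum":-1,"maximum":1},"wz":{"type":"number","minimum":-1,"maximum":1}}}},"claw":{"type":"number"},"grip_force":{"type":"number"}},"required":["deltas"]}

```bash
ls; mkdir -p pics
python3 - <<'E'
from plant import r
import cv2
print(r.get_state())
for n in("scene","top","wrist"):
    c=r.get_calibration(n);print(n,c)
    cv2.imwrite(f"pics/{n}0.png",r.snapshot(n)[:,:,::-1])
E
```

```text
pics
{'clock': 0.0, 'q': array([-1.25821878,  0.68998875, -0.19451129,  1.56631302,  0.15729765,
        0.90250545, -0.21509481]), 'qd': array([ 1.87374917e-03, -6.04403445e-04,  3.10755379e-04, -4.93622407e-04,
        3.19654961e-04,  2.63733862e-04,  6.82245419e-05]), 'joint_torque': array([-4.69780460e-06, -5.27564907e+01, -1.26705699e+00, -1.53427184e+01,
       -5.26790530e-02,  6.56915814e-03,  1.72799591e-04]), 'tool_pos': array([0.17192762, 0.60055599, 0.40391498]), 'eef_rot': array([ 0.7008956 , -0.09825834,  0.09817177, -0.69960915]), 'contact_force': array([ 0.85965936, -0.20738723, -0.60402511]), 'moment': array([ 0.03130857, -0.04391968, -0.04474566]), 'opening': 1.0013826892324298}
scene {'vertical_fov': 55.952276871733005, 'cx': 249.7702318385463, 'cy': 188.0377473622138, 'R': array([[ 0.90529725,  0.42453527, -0.01437643],
       [ 0.35304482, -0.77080597, -0.53029946],
       [-0.23621226,  0.47500312, -0.84768851]]), 't': array([-0.51146003, -0.20037989,  1.20515685])}
top {'vertical_fov': 44.17781782620071, 'cx': 253.2196180331883, 'cy': 197.71533150838977, 'R': array([[-0.0237444 , -0.99956093, -0.0177245 ],
       [-0.98937638,  0.02603864, -0.14302576],
       [ 0.14342449,  0.01414014, -0.98956024]]), 't': array([-0.03355877,  0.6088138 ,  1.51769148])}
wrist {'vertical_fov': 65.70646984690485, 'cx': 255.18958908881527, 'cy': 185.37817537020763, 'R': array([[ 0.27494898,  0.96145541, -0.00255863],
       [ 0.92514217, -0.26383805,  0.27294954],
       [ 0.26175374, -0.07741429, -0.96202495]]), 't': array([-0.62355911, -0.03744752,  0.38962877])}
```

View pics/scene0.png

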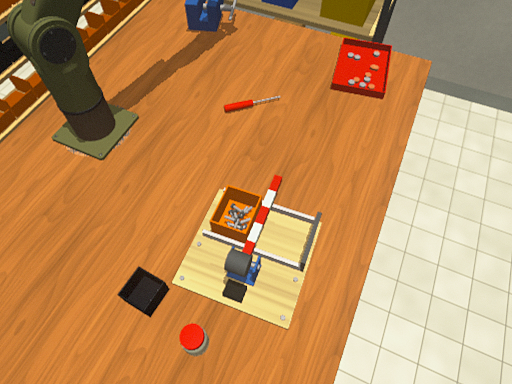

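View pics/top0.png

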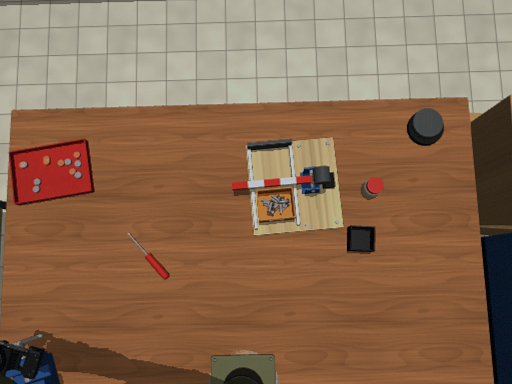

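View pics/wrist0.png

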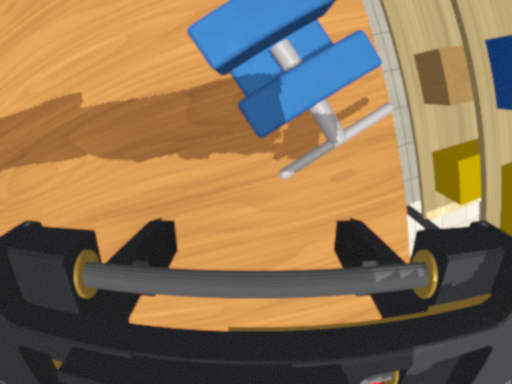

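The scene and top views show the bay ahead of the robot. The bin is on the robot's side, the barrier's free end points to robot-left, and the jar and black bin are to the right. I'll enlarge both.

Run:
```python
import cv2
a=cv2.imread('pics/top0.png')[130:250,220:390]; cv2.imwrite('pics/topc.png',cv2.resize(a,None,fx=4.6,fy=4.6,interpolation=cv2.INTER_CUBIC))
a=cv2.imread('pics/scene0.png')[170:335,165:330]; cv2.imwrite('pics/scenec.png',cv2.resize(a,None,fx=3.6,fy=3.6,interpolation=cv2.INTER_CUBIC))
```

```text
(no output)
```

View pics/topc.png

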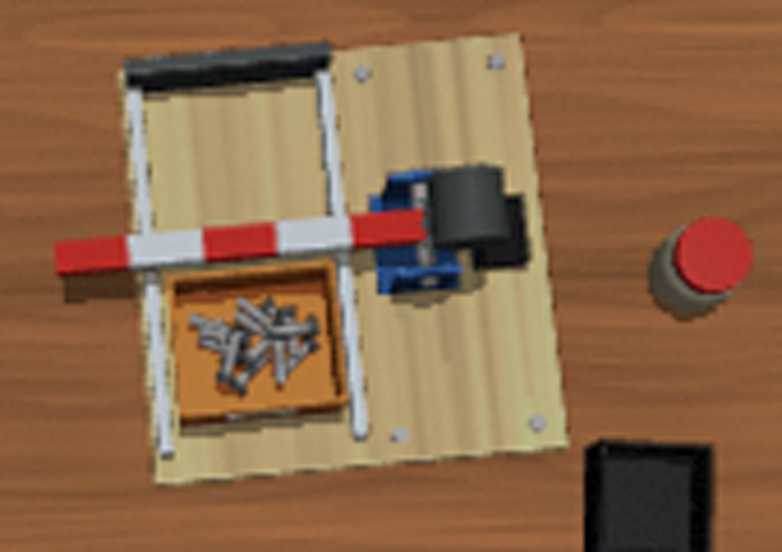

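View pics/scenec.png

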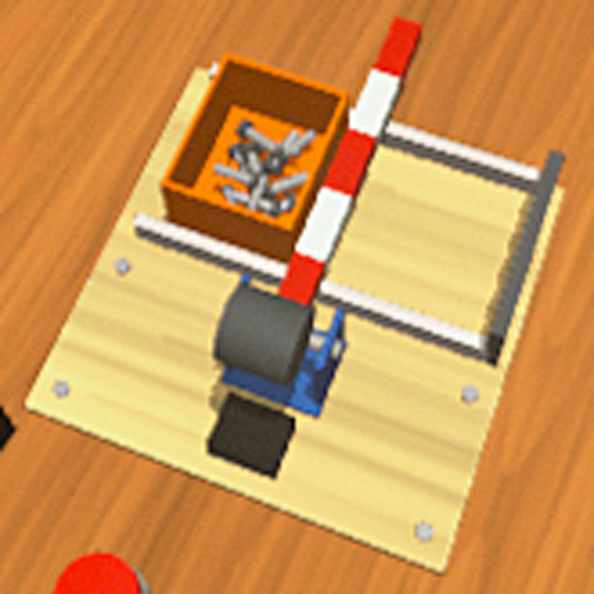

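```bash
cat > h.py <<'E'
import numpy as np, cv2
from plant import r
from scipy.optimize import least_squares
from scipy.spatial.transform import Rotation as R
C={n:r.get_calibration(n) for n in("scene","top")}
def proj(n,X,c=None):
    c=c or C[n]; f=192/np.tan(np.radians(c['vertical_fov']/2)); p=np.asarray(X)@c['R'].T+c['t']
    return f*p[...,:2]/p[...,2:]+[c['cx'],c['cy']]
t=lambda u,v:((u+.5)/4.6-.5+220,(v+.5)/4.6-.5+130)
s=lambda u,v:((u+.5)/3.6-.5+165,(v+.5)/3.6-.5+170)
def tri(pt,ps):
    return least_squares(lambda X:np.r_[proj('top',X)-pt,proj('scene',X)-ps],[.65,0,.05])
def bw(b,P):
    P=np.atleast_2d(P);c,S=np.cos(b[2]),np.sin(b[2])
    return np.c_[b[0]+c*P[:,0]-S*P[:,1],b[1]+S*P[:,0]+c*P[:,1],P[:,2]]
E
python3 - <<'E'
from h import *
P=np.array([[.15,-.22],[-.16,-.22],[-.16,.08]]);pt=np.array([t(520,35),t(567,445),t(157,483)])
Q=np.array([[-.16,.08],[-.16,-.22],[.15,-.22],[.15,.08]]);ps=np.array([s(200,67),s(27,407),s(443,572),s(563,187)])
def f(b,z=.01):
    z=b[3];return np.r_[(proj('top',bw(b,np.c_[P,z+0*P[:,0]]))-pt).ravel(),(proj('scene',bw(b,np.c_[Q,z+0*Q[:,0]]))-ps).ravel()]
o=least_squares(f,[.65,0,0,.01]);print(o.x,np.round(o.fun,1))
b=o.x;np.save('bay.npy',b)
def toB(X):
    c,S=np.cos(b[2]),np.sin(b[2]);d=X[:2]-b[:2];return np.round(1000*np.r_[c*d[0]+S*d[1],-S*d[0]+c*d[1],X[2]])
for n,a,c in [('tip near-top',t(58,273),s(396,18+0)),('tip far-top',t(55,243),s(422,26)),
  ('bin nearleft rim',t(175,422),s(222,55)),('bin nearright',t(347,405),s(163,185)),('bin farright',t(333,262),s(290,258)),('bin farleft',t(170,280),s(350,93)),('cap',t(714,253),s(100,590))]:
    o=tri(a,c);print(n,o.x.round(4),'bay',toB(o.x),o.fun.round(1))
print('tip',bw(b,[0,.135,.075]),'stop',bw(b,[.13,0,.01]))
E
```

```text
[ 0.65201692 -0.11365042  0.06774352  0.00921255] [-0.7 -0.4 -0.2  0.4 -0.7  0.4 -1.   0.2 -0.8 -0.2  0.5  0.5  0.9  0.5]
tip near-top [0.6326 0.018  0.0861] bay [-10. 133.  86.] [-0.1 -0.2 -0.2  0. ]
tip far-top [0.6536 0.0195 0.0863] bay [ 11. 133.  86.] [-0.1 -0.1 -0.1  0. ]
bin nearleft rim [ 0.5253 -0.0621  0.0785] bay [-123.   60.   79.] [ 0.2  0.2  0.2 -0.1]
bin nearright [ 0.5363 -0.1798  0.0805] bay [-120.  -58.   81.] [-0.5 -0.5 -0.6  0.2]
bin farright [ 0.6384 -0.179   0.0506] bay [-18. -64.  51.] [ 0.5  0.6  0.6 -0.2]
bin farleft [ 0.6271 -0.059   0.0874] bay [-21.  56.  87.] [-0.6 -0.7 -0.7  0.2]
cap [ 0.6346 -0.4359  0.094 ] bay [ -39. -320.   94.] [-0.8 -0.6 -0.6  0.2]
tip [[0.64287853 0.02103993 0.075     ]] stop [[ 0.78171873 -0.1048505   0.01      ]]
```

```bash
cat >> h.py <<'E'
b=np.load('bay.npy') if __import__('os').path.exists('bay.npy') else None
def orient(a,sg,pitch=0):
    """a: fingers lean toward bay -y (rad); z tool = sg*bay x"""
    Rb=R.from_euler('z',b[2]).as_matrix()
    y=np.array([0,-np.sin(a),-np.cos(a)]);z=np.array([sg,0,0.]);x=np.cross(y,z)
    return R.from_matrix(Rb@R.from_euler('y',pitch).as_matrix()@np.c_[x,y,z])
def goto(tipB,a,sg,pitch=0):
    st=r.get_state();R0=R.from_quat(st['eef_rot']);R1=orient(a,sg,pitch)
    tip=bw(b,tipB)[0];p=tip-R1.apply([0,.166,0])
    d=R0.inv().apply(p-st['tool_pos']);w=np.degrees((R0.inv()*R1).as_rotvec())/45
    print('tcp',p.round(3),'d',d.round(3),'w',w.round(3),'tip now bay',tipbay(st))
def toB(X):
    c,S=np.cos(b[2]),np.sin(b[2]);d=np.asarray(X)[:2]-b[:2];return np.round(1000*np.r_[c*d[0]+S*d[1],-S*d[0]+c*d[1],X[2]])
def tipbay(st=None):
    st=st or r.get_state();return toB(st['tool_pos']+R.from_quat(st['eef_rot']).apply([0,.166,0]))
E
python3 - <<'E'
from h import *
st=r.get_state();print(R.from_quat(st['eef_rot']).as_matrix().round(3))
for sg in(1,-1): goto([0,.25,.15],np.radians(40),sg)
E
```

```text
[[ 0.961 -0.     0.275]
 [-0.275 -0.001  0.961]
 [ 0.    -1.    -0.001]]
tcp [0.628 0.242 0.277] d [ 0.537  0.127 -0.219] w [-0.542  1.492 -0.772] tip now bay [-431.  745.  238.]
tcp [0.628 0.242 0.277] d [ 0.537  0.127 -0.219] w [-0.846 -2.328  0.593] tip now bay [-431.  745.  238.]
```

>>> {"method": "arm_command", "body": {
  "deltas": [
    {"dx":0.05,"dy":0.01,"dz":-0.02,"wx":-0.05,"wy":0.15,"wz":-0.08},
    {"dx":0.09,"dy":0.02,"dz":-0.04,"wx":-0.11,"wy":0.3,"wz":-0.16},
    {"dx":0.13,"dy":0.03,"dz":-0.055,"wx":-0.16,"wy":0.45,"wz":-0.24},
    {"dx":0.18,"dy":0.04,"dz":-0.075,"wx":-0.22,"wy":0.6,"wz":-0.32},
    {"dx":0.22,"dy":0.05,"dz":-0.09,"wx":-0.27,"wy":0.75,"wz":-0.39}
  ],
  "claw": -1,
  "grip_force": 20
}}

```text
clock: 0.65
tool_pos: [0.3597, 0.4527, 0.3546]
eef_rot: [0.717, -0.2, 0.391, -0.541]
contact_force: [0.2, 0.8, -0.4]
opening: 0.571
```

```bash
python3 -c "
from h import *
goto([0,.25,.15],np.radians(40),1);print(r.get_state()['clock'],r.get_state()['q'].round(2))"
```

```text
tcp [0.628 0.242 0.277] d [0.287 0.179 0.087] w [-0.271  0.736 -0.383] tip now bay [-234.  528.  200.]
0.65 [-1.14  0.75  0.14  1.69  0.24  0.95 -0.5 ]
```

>>> {"method": "arm_command", "body": {
  "deltas": [
    {"dx":0.05,"dy":0.03,"dz":0.015,"wx":-0.05,"wy":0.15,"wz":-0.08},
    {"dx":0.09,"dy":0.055,"dz":0.028,"wx":-0.11,"wy":0.3,"wz":-0.16},
    {"dx":0.13,"dy":0.08,"dz":0.04,"wx":-0.16,"wy":0.45,"wz":-0.24},
    {"dx":0.17,"dy":0.105,"dz":0.052,"wx":-0.22,"wy":0.6,"wz":-0.32},
    {"dx":0.21,"dy":0.13,"dz":0.064,"wx":-0.27,"wy":0.736,"wz":-0.383}
  ]
}}

```text
clock: 1.15
tool_pos: [0.5526, 0.3042, 0.2986]
eef_rot: [0.651, -0.277, 0.63, -0.321]
contact_force: [0.5, -0.3, -0.1]
opening: 0.119
```

```bash
python3 -c "
from h import *
goto([0,.18,.03],np.radians(40),1);print(r.get_state()['clock'],r.get_state()['q'].round(2))"
```

```text
tcp [0.633 0.172 0.157] d [0.014 0.196 0.071] w [-0.001  0.001 -0.   ] tip now bay [-71. 317. 171.]
1.15 [-0.92  0.98  0.43  1.51  0.26  1.09 -0.7 ]
```

>>> {"method": "arm_command", "body": {
  "deltas": [
    {"dx":0.003,"dy":0.04,"dz":0.014},
    {"dx":0.006,"dy":0.08,"dz":0.028},
    {"dx":0.009,"dy":0.12,"dz":0.043},
    {"dx":0.012,"dy":0.16,"dz":0.057},
    {"dx":0.014,"dy":0.196,"dz":0.071}
  ]
}}

```text
invalid input at $.deltas[0]: expected keys dx, dy, dz, wx, wy, wz
```

Run:
```python
from h import *
goto([0,.18,.03],np.radians(40),1)
goto([0,.115,.03],np.radians(40),1);print(r.get_state()['clock'],r.get_state()['q'].round(2))
a=r.snapshot('scene')[170:335,165:330,::-1]; cv2.imwrite('pics/s1.png',cv2.resize(a,None,fx=3.6,fy=3.6,interpolation=cv2.INTER_CUBIC))
cv2.imwrite('pics/w1.png',r.snapshot('wrist')[:,:,::-1])
```

```text
tcp [0.633 0.172 0.157] d [0.014 0.196 0.071] w [-0.001  0.001 -0.   ] tip now bay [-71. 317. 171.]
tcp [0.637 0.108 0.157] d [0.064 0.238 0.071] w [-0.001  0.001 -0.   ] tip now bay [-71. 317. 171.]
1.15 [-0.92  0.98  0.43  1.51  0.26  1.09 -0.7 ]
```

View pics/s1.png

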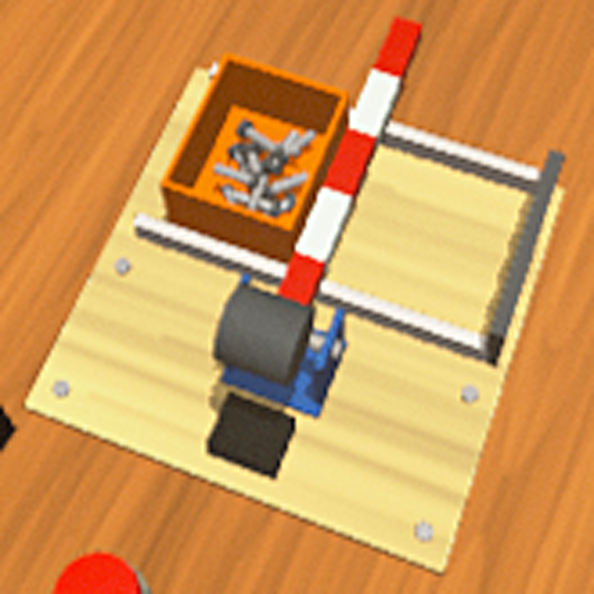

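View pics/w1.png

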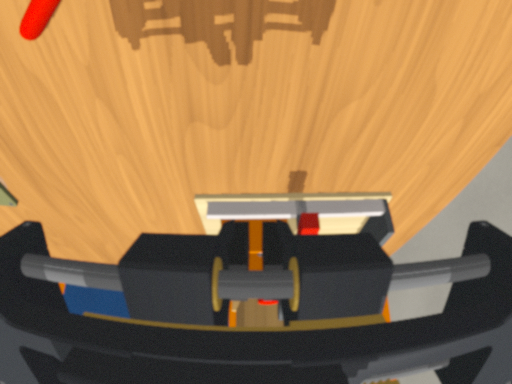

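The move was refused because each row needs all six keys, so the scene is unchanged. The wrist view shows the red bar end at about (308,225), ahead of the closed fingers. I'll resend the move with all keys.

>>> {"method": "arm_command", "body": {
  "deltas": [
    {"dx":0.003,"dy":0.04,"dz":0.014,"wx":0,"wy":0,"wz":0},
    {"dx":0.006,"dy":0.08,"dz":0.028,"wx":0,"wy":0,"wz":0},
    {"dx":0.009,"dy":0.12,"dz":0.043,"wx":0,"wy":0,"wz":0},
    {"dx":0.012,"dy":0.16,"dz":0.057,"wx":0,"wy":0,"wz":0},
    {"dx":0.014,"dy":0.196,"dz":0.071,"wx":0,"wy":0,"wz":0}
  ]
}}

```text
clock: 1.75
tool_pos: [0.6322, 0.1729, 0.1563]
eef_rot: [0.651, -0.277, 0.629, -0.322]
contact_force: [0.8, 0.0, -0.1]
opening: 0.01
```

Run:
```python
from h import *
goto([0,.18,.03],np.radians(40),1)
goto([0,.105,.03],np.radians(40),1);print(r.get_state()['clock'],r.get_state()['q'].round(2))
a=r.snapshot('scene')[140:305,185:350,::-1]; cv2.imwrite('pics/s2.png',cv2.resize(a,None,fx=3.6,fy=3.6,interpolation=cv2.INTER_CUBIC))
cv2.imwrite('pics/w2.png',r.snapshot('wrist')[:,:,::-1])
```

```text
tcp [0.633 0.172 0.157] d [ 0.001 -0.     0.   ] w [-0.002  0.006 -0.003] tip now bay [ -0. 181.  29.]
tcp [0.638 0.098 0.157] d [0.059 0.048 0.   ] w [-0.002  0.006 -0.003] tip now bay [ -0. 181.  29.]
1.75 [-0.69  1.2   0.43  1.5   0.33  0.8  -0.66]
```

View pics/s2.png

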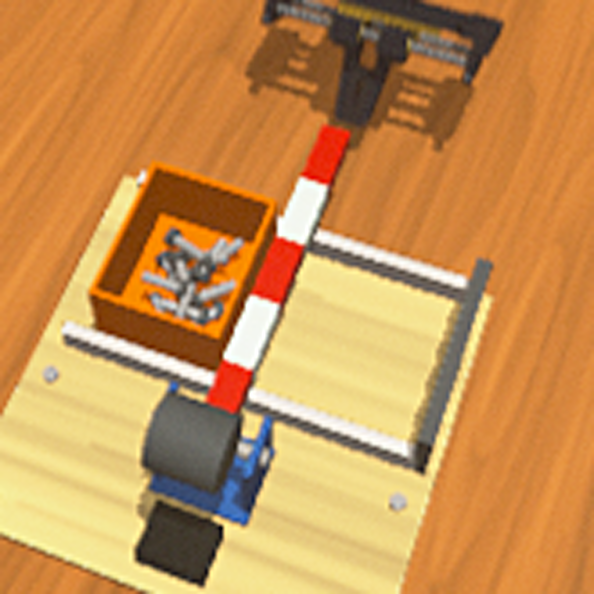

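View pics/w2.png

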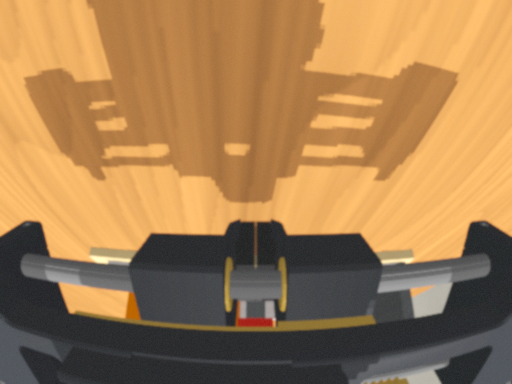

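Run:
```python
from h import *
goto([0,.18,.033],np.radians(60),1)
```

```text
tcp [0.63  0.209 0.116] d [-0.056  0.003  0.001] w [ 0.006  0.005 -0.441] tip now bay [ -2. 176.  28.]
```

>>> {"method": "arm_command", "body": {
  "deltas": [
    {"dx":-0.014,"dy":0.0,"dz":0.001,"wx":0.0,"wy":0,"wz":-0.11},
    {"dx":-0.028,"dy":0.0,"dz":0.001,"wx":0,"wy":0,"wz":-0.22},
    {"dx":-0.042,"dy":0.001,"dz":0.001,"wx":0,"wy":0,"wz":-0.33},
    {"dx":-0.056,"dy":0.003,"dz":0.001,"wx":0.006,"wy":0.005,"wz":-0.441},
    {"dx":-0.056,"dy":0.003,"dz":0.001,"wx":0.006,"wy":0.005,"wz":-0.441}
  ]
}}

```text
clock: 2.35
tool_pos: [0.6282, 0.2192, 0.1165]
eef_rot: [0.689, -0.158, 0.675, -0.212]
contact_force: [-0.5, -0.5, 0.2]
opening: 0.004
```

Run:
```python
from h import *
goto([0,.105,.033],np.radians(60),1);print(r.get_state()['q'].round(2))
```

```text
tcp [0.635 0.135 0.116] d [0.043 0.074 0.   ] w [-0.013  0.005 -0.009] tip now bay [  0. 191.  32.]
[-0.84  1.39  0.57  1.35  0.37  1.05 -0.77]
```

>>> {"method": "arm_command", "body": {
  "deltas": [
    {"dx":0.01,"dy":0.018,"dz":0,"wx":0,"wy":0,"wz":0},
    {"dx":0.02,"dy":0.036,"dz":0,"wx":0,"wy":0,"wz":0},
    {"dx":0.031,"dy":0.054,"dz":0,"wx":0,"wy":0,"wz":0},
    {"dx":0.041,"dy":0.07,"dz":0,"wx":0,"wy":0,"wz":0},
    {"dx":0.041,"dy":0.07,"dz":0,"wx":0,"wy":0,"wz":0}
  ]
}}

```text
clock: 2.85
tool_pos: [0.6362, 0.1313, 0.1216]
eef_rot: [0.686, -0.161, 0.678, -0.209]
contact_force: [0.3, 0.0, -0.6]
opening: 0.0
```

Run:
```python
from h import *
a=r.snapshot('scene')[140:305,185:350,::-1]; cv2.imwrite('pics/s3.png',cv2.resize(a,None,fx=3.6,fy=3.6,interpolation=cv2.INTER_CUBIC))
print(r.get_state()['contact_force'])
for y,z in((.105,.054),(.104,.085),(.103,.112),(.096,.14),(.087,.167)): goto([0,y,z],np.radians(60),1)
```

```text
[ 0.77602221  0.28071063 -0.40502795]
tcp [0.635 0.135 0.137] d [ 0.013 -0.009 -0.001] w [-0.007 -0.005 -0.008] tip now bay [  2. 104.  37.]
tcp [0.635 0.134 0.168] d [ 0.04  -0.024 -0.001] w [-0.007 -0.005 -0.008] tip now bay [  2. 104.  37.]
tcp [0.635 0.133 0.195] d [ 0.064 -0.037 -0.   ] w [-0.007 -0.005 -0.008] tip now bay [  2. 104.  37.]
tcp [0.636 0.126 0.223] d [ 0.092 -0.045 -0.   ] w [-0.007 -0.005 -0.008] tip now bay [  2. 104.  37.]
tcp [0.636 0.117 0.25 ] d [ 0.12  -0.051 -0.   ] w [-0.007 -0.005 -0.008] tip now bay [  2. 104.  37.]
```

View pics/s3.png

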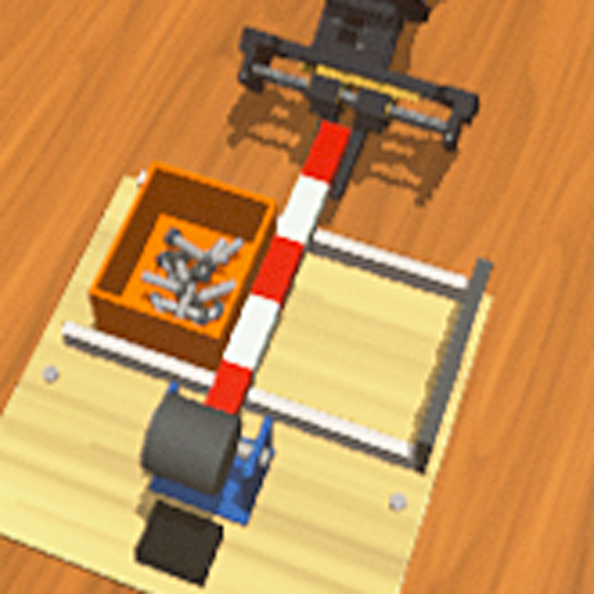

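The closed fingertips are under the red end of the bar, at about (345,175) in the crop. Next I lift.

>>> {"method": "arm_command", "body": {
  "deltas": [
    {"dx":0.013,"dy":-0.009,"dz":0,"wx":0,"wy":0,"wz":0},
    {"dx":0.04,"dy":-0.024,"dz":0,"wx":0,"wy":0,"wz":0},
    {"dx":0.064,"dy":-0.037,"dz":0,"wx":0,"wy":0,"wz":0},
    {"dx":0.092,"dy":-0.045,"dz":0,"wx":0,"wy":0,"wz":0},
    {"dx":0.12,"dy":-0.051,"dz":0,"wx":0,"wy":0,"wz":0}
  ]
}}

```text
clock: 3.4
tool_pos: [0.6366, 0.1192, 0.2515]
eef_rot: [0.687, -0.159, 0.677, -0.212]
contact_force: [0.8, -0.5, -0.1]
opening: 0.006
```

Run:
```python
from h import *
print(r.get_state()['contact_force'])
for y,z in((.073,.193),(.058,.216),(.038,.239),(.017,.257),(-.002,.27)): goto([0,y,z],np.radians(60),1)
a=r.snapshot('scene')[100:305,165:370,::-1]; cv2.imwrite('pics/s4.png',cv2.resize(a,None,fx=2.9,fy=2.9,interpolation=cv2.INTER_CUBIC))
```

```text
[ 0.80432782 -0.53615562 -0.1441328 ]
tcp [0.637 0.103 0.276] d [ 0.03   0.002 -0.   ] w [-0.013 -0.002 -0.009] tip now bay [  2.  90. 168.]
tcp [0.638 0.088 0.299] d [ 0.057  0.003 -0.   ] w [-0.013 -0.002 -0.009] tip now bay [  2.  90. 168.]
tcp [0.64  0.068 0.322] d [ 0.087  0.009 -0.   ] w [-0.013 -0.002 -0.009] tip now bay [  2.  90. 168.]
tcp [0.641 0.047 0.34 ] d [ 0.113  0.018 -0.   ] w [-0.013 -0.002 -0.009] tip now bay [  2.  90. 168.]
tcp [0.642 0.028 0.353] d [ 0.134  0.028 -0.   ] w [-0.013 -0.002 -0.009] tip now bay [  2.  90. 168.]
```

View pics/s4.png

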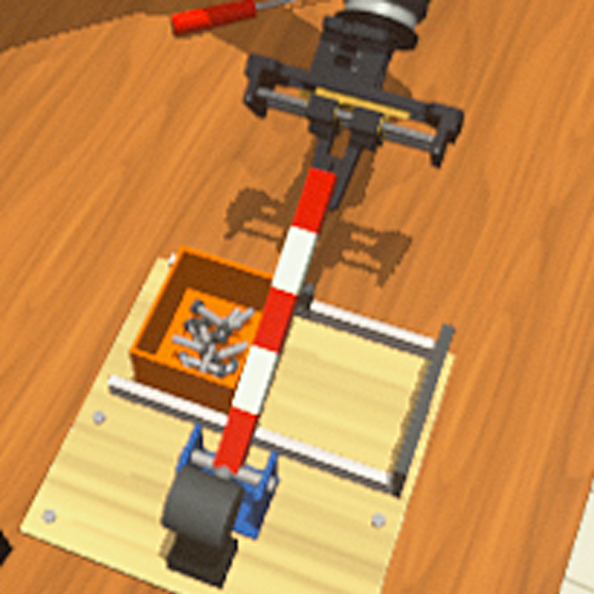

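The bar is up about 0.5 rad and resting on the fingertips, and the counterweight is swinging down. I'll carry on past the balance point.

>>> {"method": "arm_command", "body": {
  "deltas": [
    {"dx":0.03,"dy":0.002,"dz":0,"wx":0,"wy":0,"wz":0},
    {"dx":0.057,"dy":0.003,"dz":0,"wx":0,"wy":0,"wz":0},
    {"dx":0.087,"dy":0.009,"dz":0,"wx":0,"wy":0,"wz":0},
    {"dx":0.113,"dy":0.018,"dz":0,"wx":0,"wy":0,"wz":0},
    {"dx":0.134,"dy":0.028,"dz":0,"wx":0,"wy":0,"wz":0}
  ]
}}

```text
clock: 3.95
tool_pos: [0.6429, 0.025, 0.353]
eef_rot: [0.686, -0.159, 0.678, -0.21]
contact_force: [-0.1, -0.1, -0.3]
opening: 0.007
```

Run:
```python
from h import *
print(r.get_state()['contact_force'],r.get_state()['q'].round(2))
goto([0,.10,.25],np.radians(60),1)
goto([0,.10,.25],np.radians(20),1)
a=r.snapshot('scene')[100:305,165:370,::-1]; cv2.imwrite('pics/s5.png',cv2.resize(a,None,fx=2.9,fy=2.9,interpolation=cv2.INTER_CUBIC))
```

```text
[-0.10209103 -0.13528434 -0.25892334] [-0.67  1.01  0.72  1.6   0.58  0.9  -0.54]
tcp [0.636 0.13  0.333] d [-0.07 -0.08  0.  ] w [-0.011 -0.005 -0.006] tip now bay [  2.  -4. 269.]
tcp [0.641 0.043 0.406] d [ 0.037 -0.042  0.   ] w [-0.012 -0.001  0.882] tip now bay [  2.  -4. 269.]
```

View pics/s5.png

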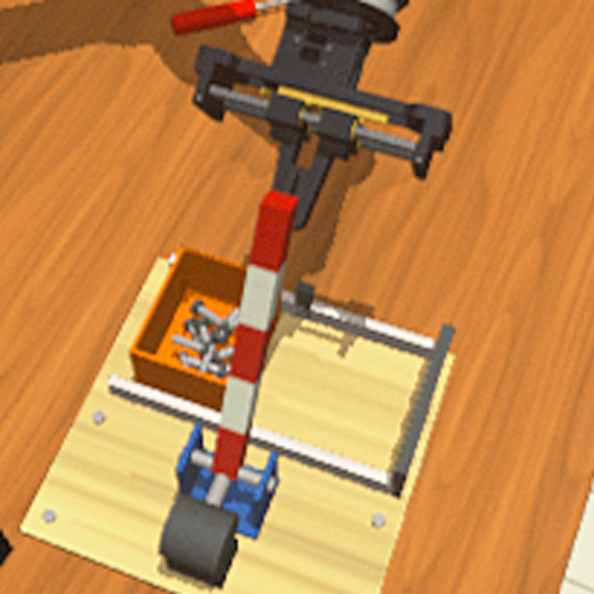

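>>> {"method": "arm_command", "body": {
  "deltas": [
    {"dx":-0.015,"dy":-0.02,"dz":0,"wx":0,"wy":0,"wz":0},
    {"dx":-0.035,"dy":-0.04,"dz":0,"wx":0,"wy":0,"wz":0},
    {"dx":-0.055,"dy":-0.06,"dz":0,"wx":0,"wy":0,"wz":0},
    {"dx":-0.07,"dy":-0.08,"dz":0,"wx":0,"wy":0,"wz":0},
    {"dx":-0.07,"dy":-0.08,"dz":0,"wx":0,"wy":0,"wz":0}
  ]
}}

```text
clock: 4.5
tool_pos: [0.6352, 0.1351, 0.3283]
eef_rot: [0.688, -0.158, 0.675, -0.214]
contact_force: [-0.1, 0.3, -1.0]
opening: 0.001
```

Run:
```python
from h import *
for tp,a in(([-.18,.05,.15],15),([-.16,.0,.04],15)): goto(tp,np.radians(a),1)
a=r.snapshot('scene')[100:305,165:370,::-1]; cv2.imwrite('pics/s6.png',cv2.resize(a,None,fx=2.9,fy=2.9,interpolation=cv2.INTER_CUBIC))
```

```text
tcp [ 0.466 -0.033  0.31 ] d [ 0.063  0.141 -0.182] w [-0.014  0.01   0.989] tip now bay [  2. 106. 244.]
tcp [ 0.489 -0.082  0.2  ] d [-0.006  0.241 -0.163] w [-0.014  0.01   0.989] tip now bay [  2. 106. 244.]
```

View pics/s6.png

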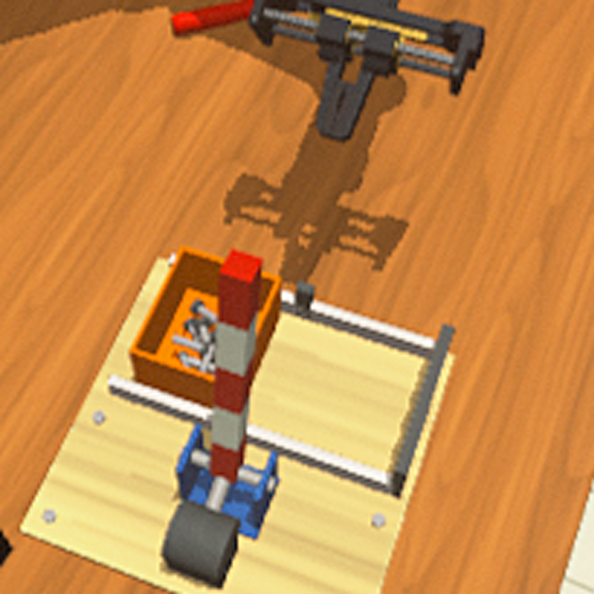

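>>> {"method": "arm_command", "body": {
  "deltas": [
    {"dx":0.012,"dy":0.028,"dz":-0.036,"wx":0,"wy":0,"wz":0.18},
    {"dx":0.025,"dy":0.056,"dz":-0.072,"wx":0,"wy":0,"wz":0.37},
    {"dx":0.037,"dy":0.084,"dz":-0.109,"wx":0,"wy":0,"wz":0.56},
    {"dx":0.05,"dy":0.112,"dz":-0.145,"wx":-0.01,"wy":0,"wz":0.75},
    {"dx":0.063,"dy":0.141,"dz":-0.182,"wx":-0.014,"wy":0.01,"wz":0.93}
  ]
}}

```text
clock: 5.05
tool_pos: [0.4632, -0.0385, 0.3137]
eef_rot: [0.582, -0.399, 0.559, -0.435]
contact_force: [0.8, -1.9, -0.7]
opening: 0.004
```

Run:
```python
from h import *
for tp,a in(([-.165,.0,.04],15),): goto(tp,np.radians(a),1)
print(r.get_state()['q'].round(2))
```

```text
tcp [ 0.484 -0.082  0.2  ] d [0.008 0.122 0.018] w [-0.001 -0.012  0.06 ] tip now bay [-183.   37.  156.]
[-0.31  0.69  0.3   2.16  0.36  0.34 -0.36]
```

>>> {"method": "arm_command", "body": {
  "deltas": [
    {"dx":0.002,"dy":0.03,"dz":0.004,"wx":0,"wy":0,"wz":0.02},
    {"dx":0.004,"dy":0.06,"dz":0.009,"wx":0,"wy":0,"wz":0.04},
    {"dx":0.006,"dy":0.09,"dz":0.013,"wx":0,"wy":0,"wz":0.06},
    {"dx":0.008,"dy":0.122,"dz":0.018,"wx":0,"wy":-0.012,"wz":0.06},
    {"dx":0.008,"dy":0.122,"dz":0.018,"wx":0,"wy":-0.012,"wz":0.06}
  ]
}}

```text
clock: 5.55
tool_pos: [0.4849, -0.083, 0.1971]
eef_rot: [0.577, -0.412, 0.546, -0.446]
contact_force: [0.1, 0.1, -0.4]
opening: 0.003
```

Run:
```python
from h import *
for tp,a in(([-.145,.0,.04],15),([-.1,.0,.04],15),([.01,0,.04],15)): goto(tp,np.radians(a),1)
print(r.get_state()['q'].round(2),r.get_state()['contact_force'])
a=r.snapshot('scene')[100:305,165:370,::-1]; cv2.imwrite('pics/s7.png',cv2.resize(a,None,fx=2.9,fy=2.9,interpolation=cv2.INTER_CUBIC))
```

```text
tcp [ 0.504 -0.081  0.2  ] d [-0.    -0.003  0.02 ] w [ 0.008 -0.001  0.006] tip now bay [-166.   -2.   37.]
tcp [ 0.549 -0.078  0.2  ] d [-0.    -0.004  0.065] w [ 0.008 -0.001  0.006] tip now bay [-166.   -2.   37.]
tcp [ 0.659 -0.07   0.2  ] d [-0.    -0.004  0.175] w [ 0.008 -0.001  0.006] tip now bay [-166.   -2.   37.]
[-0.18  0.94  0.29  2.13  0.4   0.09 -0.34] [ 0.14942004  0.12815374 -0.38817416]
```

View pics/s7.png

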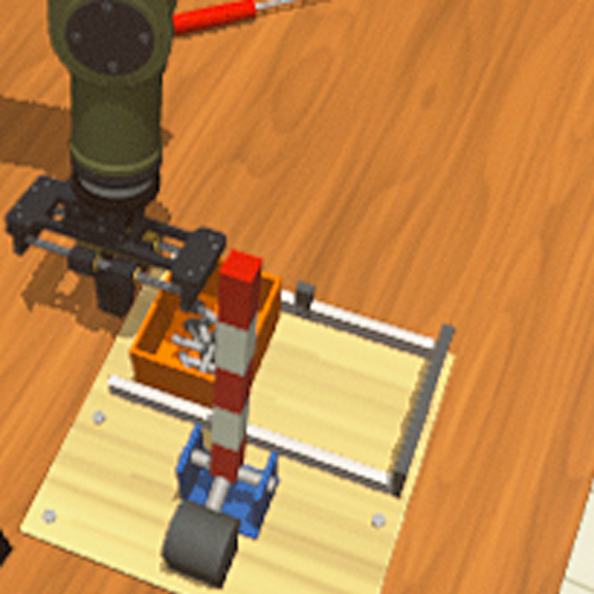

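Run:
```python
from h import *
for tp,a in(([-.16,.002,.05],15),([-.09,.002,.05],15),): goto(tp,np.radians(a),1)
```

```text
tcp [ 0.489 -0.08   0.21 ] d [ 0.001 -0.012  0.005] w [ 0.006 -0.001  0.006] tip now bay [-165.   -1.   39.]
tcp [ 0.559 -0.075  0.21 ] d [ 0.001 -0.012  0.075] w [ 0.006 -0.001  0.006] tip now bay [-165.   -1.   39.]
```

>>> {"method": "arm_command", "body": {
  "deltas": [
    {"dx":0.001,"dy":-0.013,"dz":0.005,"wx":0.006,"wy":0,"wz":0.006},
    {"dx":0.001,"dy":-0.013,"dz":0.02,"wx":0.006,"wy":0,"wz":0.006},
    {"dx":0.001,"dy":-0.013,"dz":0.03,"wx":0.006,"wy":0,"wz":0.006},
    {"dx":0.001,"dy":-0.013,"dz":0.045,"wx":0.006,"wy":0,"wz":0.006},
    {"dx":0.001,"dy":-0.013,"dz":0.06,"wx":0.006,"wy":0,"wz":0.006}
  ]
}}

```text
clock: 6.1
tool_pos: [0.5416, -0.0747, 0.2135]
eef_rot: [0.577, -0.413, 0.545, -0.447]
contact_force: [-11.5, 0.7, 9.2]
opening: 0.002
```

Run:
```python
from h import *
print(r.get_state()['contact_force'],r.get_state()['q'].round(2))
for tp,a in(([-.03,.002,.05],15),([.01,.002,.05],15),): goto(tp,np.radians(a),1)
a=r.snapshot('scene')[100:305,165:370,::-1]; cv2.imwrite('pics/s8.png',cv2.resize(a,None,fx=2.9,fy=2.9,interpolation=cv2.INTER_CUBIC))
a=r.snapshot('top')[120:250,220:390,::-1]; cv2.imwrite('pics/t8.png',cv2.resize(a,None,fx=4.6,fy=4.6,interpolation=cv2.INTER_CUBIC))
```

```text
[-11.46939864   0.68067949   9.21243858] [-0.14  0.91  0.2   1.96  0.38  0.29 -0.32]
tcp [ 0.619 -0.071  0.21 ] d [0.    0.003 0.078] w [0.009 0.    0.001] tip now bay [-109.    3.   53.]
tcp [ 0.659 -0.068  0.21 ] d [0.    0.003 0.118] w [0.009 0.    0.001] tip now bay [-109.    3.   53.]
```

View pics/s8.png

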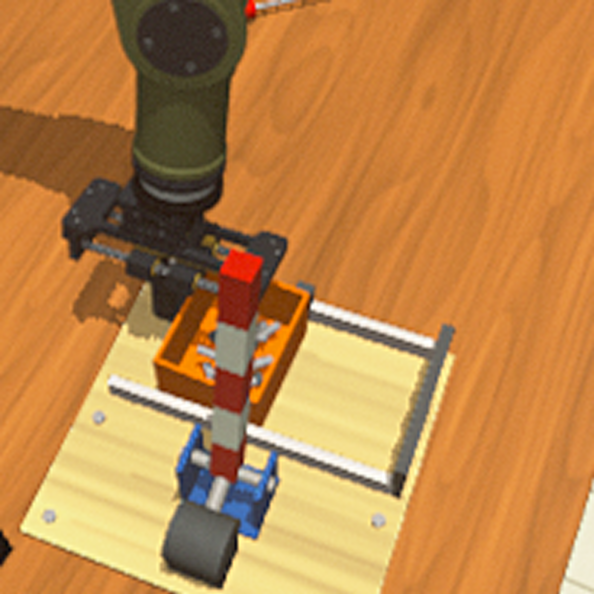

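View pics/t8.png

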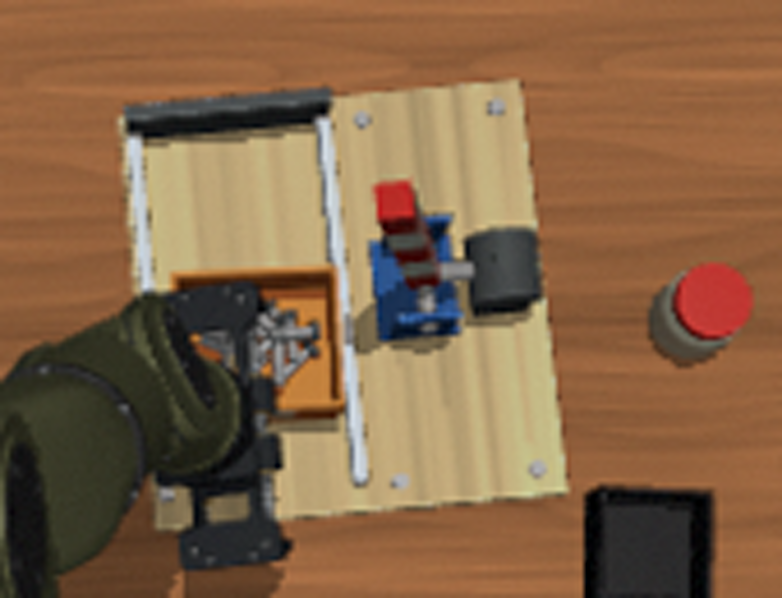

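>>> {"method": "arm_command", "body": {
  "deltas": [
    {"dx":0,"dy":0,"dz":0.012,"wx":0.005,"wy":0,"wz":0},
    {"dx":0,"dy":0,"dz":0.024,"wx":0.005,"wy":0,"wz":0},
    {"dx":0,"dy":0,"dz":0.036,"wx":0.005,"wy":0,"wz":0},
    {"dx":0,"dy":0,"dz":0.048,"wx":0.005,"wy":0,"wz":0},
    {"dx":0,"dy":0,"dz":0.06,"wx":0.005,"wy":0,"wz":0}
  ]
}}

```text
clock: 6.7
tool_pos: [0.6021, -0.07, 0.2129]
eef_rot: [0.576, -0.411, 0.545, -0.449]
contact_force: [-10.0, 1.5, 7.0]
opening: 0.003
```

Run:
```python
from h import *
print(r.get_state()['contact_force'],r.get_state()['q'].round(2))
for tp,a in(([.00,.002,.05],15),([.012,.002,.05],15),): goto(tp,np.radians(a),1)
a=r.snapshot('top')[120:250,220:390,::-1]; cv2.imwrite('pics/t9.png',cv2.resize(a,None,fx=4.6,fy=4.6,interpolation=cv2.INTER_CUBIC))
```

```text
[-10.00803493   1.47516229   6.97674784] [-0.11  0.95  0.14  1.78  0.35  0.44 -0.28]
tcp [ 0.649 -0.069  0.21 ] d [0.001 0.003 0.047] w [ 0.002  0.002 -0.   ] tip now bay [-47.   4.  53.]
tcp [ 0.661 -0.068  0.21 ] d [0.001 0.003 0.059] w [ 0.002  0.002 -0.   ] tip now bay [-47.   4.  53.]
```

View pics/t9.png

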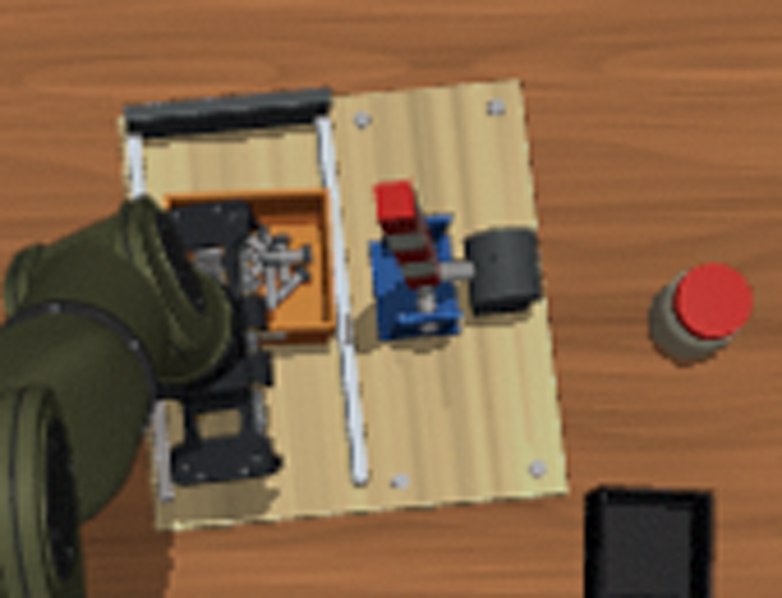

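The bin is sliding straight and its far wall is now near the stop, with the barrier still up. I'll go on more slowly.

>>> {"method": "arm_command", "body": {
  "deltas": [
    {"dx":0,"dy":0,"dz":0.012,"wx":0,"wy":0,"wz":0},
    {"dx":0,"dy":0,"dz":0.024,"wx":0,"wy":0,"wz":0},
    {"dx":0,"dy":0,"dz":0.034,"wx":0,"wy":0,"wz":0},
    {"dx":0,"dy":0,"dz":0.044,"wx":0,"wy":0,"wz":0},
    {"dx":0,"dy":0,"dz":0.052,"wx":0,"wy":0,"wz":0}
  ]
}}

```text
clock: 7.25
tool_pos: [0.6556, -0.0655, 0.2129]
eef_rot: [0.575, -0.41, 0.546, -0.451]
contact_force: [-6.4, 0.8, 1.5]
opening: 0.004
```

Run:
```python
from h import *
print(r.get_state()['contact_force'],tipbay())
a=r.snapshot('top')[120:250,220:390,::-1]; cv2.imwrite('pics/t10.png',cv2.resize(a,None,fx=4.6,fy=4.6,interpolation=cv2.INTER_CUBIC))
```

```text
[-6.40686856  0.80661433  1.46636113] [ 7.  5. 52.]
```

View pics/t10.png

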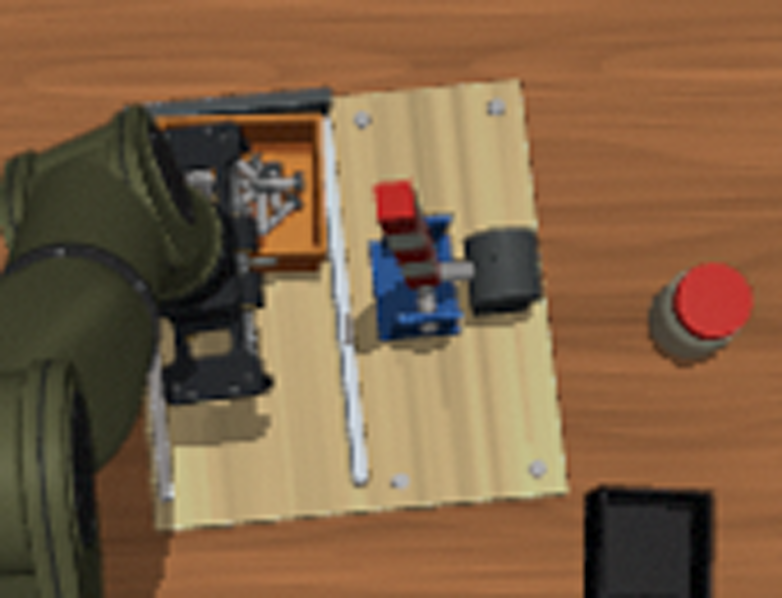

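>>> {"method": "arm_command", "body": {
  "deltas": [
    {"dx":0,"dy":0,"dz":0.002,"wx":0,"wy":0,"wz":0},
    {"dx":0,"dy":0,"dz":0.004,"wx":0,"wy":0,"wz":0},
    {"dx":0,"dy":0,"dz":0.006,"wx":0,"wy":0,"wz":0},
    {"dx":0,"dy":0,"dz":0.008,"wx":0,"wy":0,"wz":0},
    {"dx":0,"dy":0,"dz":0.008,"wx":0,"wy":0,"wz":0}
  ]
}}

```text
clock: 7.8
tool_pos: [0.6602, -0.0657, 0.2128]
eef_rot: [0.577, -0.413, 0.544, -0.448]
contact_force: [-17.3, 2.9, 11.7]
opening: 0.006
```

Run:
```python
from h import *
print(r.get_state()['contact_force'],tipbay())
```

```text
[-17.32172136   2.86188194  11.72509021] [10.  4. 52.]
```

The force has risen to 17 N with little travel, which suggests the bin is on the stop. I'll back straight off and look.

>>> {"method": "arm_command", "body": {
  "deltas": [
    {"dx":0,"dy":0,"dz":-0.01,"wx":0,"wy":0,"wz":0},
    {"dx":0,"dy":0,"dz":-0.04,"wx":0,"wy":0,"wz":0},
    {"dx":0,"dy":0,"dz":-0.08,"wx":0,"wy":0,"wz":0},
    {"dx":0,"dy":0,"dz":-0.12,"wx":0,"wy":0,"wz":0},
    {"dx":0,"dy":0,"dz":-0.16,"wx":0,"wy":0,"wz":0}
  ]
}}

```text
clock: 8.3
tool_pos: [0.5047, -0.0765, 0.2126]
eef_rot: [0.572, -0.408, 0.548, -0.454]
contact_force: [0.2, 0.5, -0.8]
opening: 0.005
```

Run:
```python
from h import *
print(r.get_state()['contact_force'],tipbay(),r.get_state()['q'].round(2))
a=r.snapshot('top')[120:250,220:390,::-1]; cv2.imwrite('pics/t11.png',cv2.resize(a,None,fx=4.6,fy=4.6,interpolation=cv2.INTER_CUBIC))
a=r.snapshot('scene')[130:335,165:370,::-1]; cv2.imwrite('pics/s11.png',cv2.resize(a,None,fx=2.9,fy=2.9,interpolation=cv2.INTER_CUBIC))
```

```text
[ 0.18791949  0.53845994 -0.77055426] [-142.    4.   52.] [-0.17  0.9   0.25  2.08  0.41  0.16 -0.35]
```

View pics/t11.png

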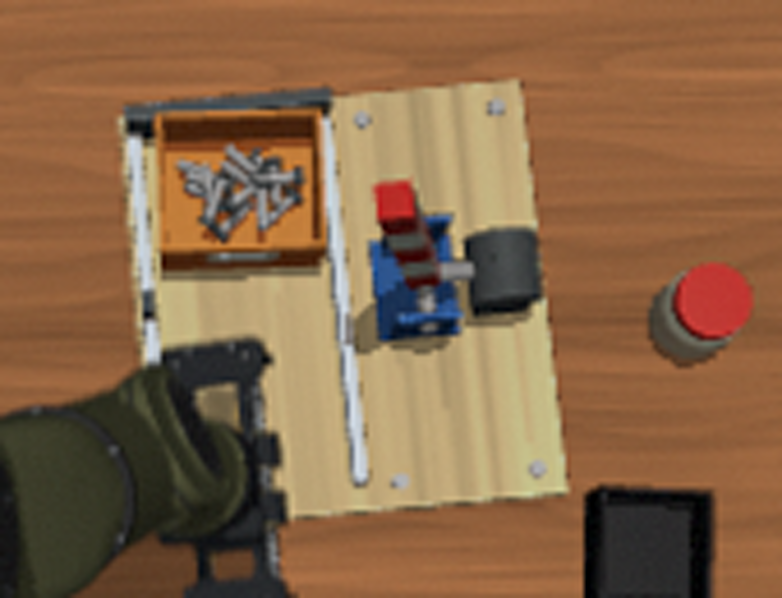

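View pics/s11.png

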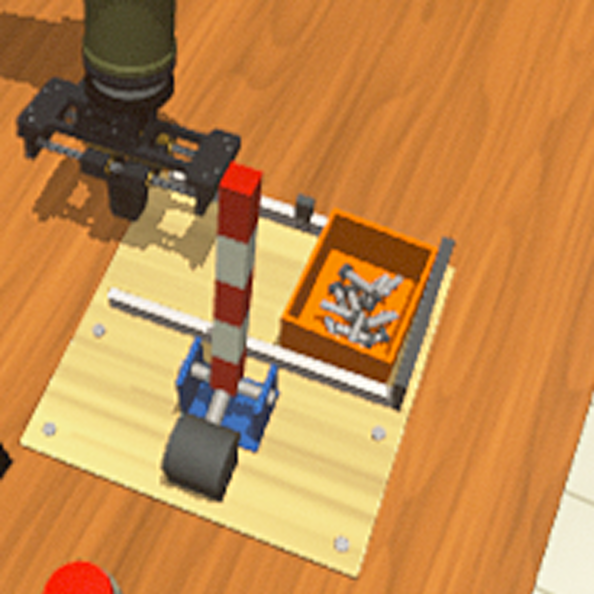

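Run:
```python
from h import *
for bx in(.07,.08):
    P=bw(b,[[bx+i*.05,j*.059,.085] for i,j in((-1,1),(-1,-1),(1,-1),(1,1))])
    print(bx,'top',((proj('top',P)-[220,120]+.5)*4.6-.5).round(),'scene',((proj('scene',P)-[165,130]+.5)*2.9-.5).round())
a=r.snapshot('scene')[190:270,255:330,::-1]; cv2.imwrite('pics/s12.png',cv2.resize(a,None,fx=7,fy=7,interpolation=cv2.INTER_CUBIC))
P=bw(b,[[.08+i*.05,j*.059,.085] for i,j in((-1,1),(-1,-1),(1,-1),(1,1))]);print(((proj('scene',P)-[255,190]+.5)*7-.5).round())
P=bw(b,[[.07+i*.05,j*.059,.085] for i,j in((-1,1),(-1,-1),(1,-1),(1,1))]);print(((proj('scene',P)-[255,190]+.5)*7-.5).round())
```

```text
0.07 top [[158. 266.]
 [325. 250.]
 [311. 112.]
 [145. 128.]] scene [[323. 204.]
 [278. 316.]
 [391. 356.]
 [430. 239.]]
0.08 top [[157. 252.]
 [324. 236.]
 [310.  99.]
 [144. 114.]] scene [[334. 207.]
 [289. 320.]
 [402. 360.]
 [441. 242.]]
[[176.  82.]
 [ 69. 353.]
 [342. 449.]
 [435. 165.]]
[[151.  73.]
 [ 42. 344.]
 [314. 440.]
 [409. 157.]]
```

View pics/s12.png

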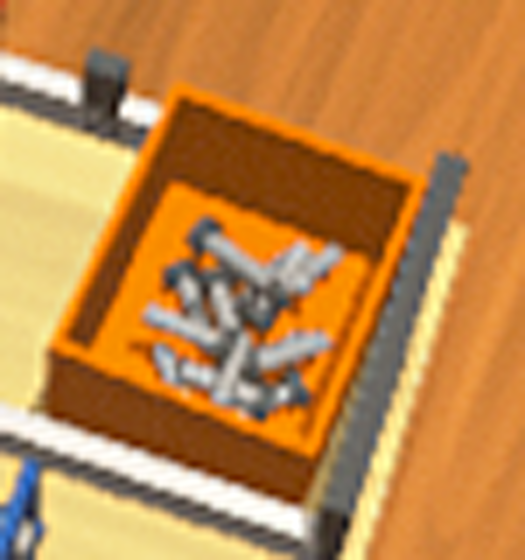

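The bin corners fit x ≈ 0.08 on the left but only about 0.072 on the right, so the bin is slightly yawed. I'll give its right half another push, at bay y ≈ -28 mm.

Run:
```python
from h import *
goto([-.04,-.028,.048],np.radians(15),1)
```

```text
tcp [ 0.611 -0.101  0.208] d [0.03  0.013 0.105] w [-0.008  0.003 -0.002] tip now bay [-145.    4.   52.]
```

>>> {"method": "arm_command", "body": {
  "deltas": [
    {"dx":0.015,"dy":0.006,"dz":0.03,"wx":0,"wy":0,"wz":0},
    {"dx":0.03,"dy":0.012,"dz":0.06,"wx":0,"wy":0,"wz":0},
    {"dx":0.03,"dy":0.012,"dz":0.09,"wx":-0.008,"wy":0,"wz":0},
    {"dx":0.03,"dy":0.012,"dz":0.12,"wx":-0.008,"wy":0,"wz":0},
    {"dx":0.03,"dy":0.012,"dz":0.135,"wx":-0.008,"wy":0,"wz":0}
  ]
}}

```text
clock: 8.95
tool_pos: [0.647, -0.0985, 0.21]
eef_rot: [0.573, -0.409, 0.547, -0.453]
contact_force: [0.3, -0.6, 1.0]
opening: 0.005
```

Run:
```python
from h import *
print(r.get_state()['contact_force']);goto([.014,-.028,.05],np.radians(15),1)
```

```text
[ 0.26284114 -0.56421915  1.0094202 ]
tcp [ 0.665 -0.098  0.21 ] d [ 0.001 -0.     0.018] w [-0.013  0.001 -0.003] tip now bay [ -2. -27.  50.]
```

>>> {"method": "arm_command", "body": {
  "deltas": [
    {"dx":0,"dy":0,"dz":0.006,"wx":0,"wy":0,"wz":0},
    {"dx":0,"dy":0,"dz":0.01,"wx":0,"wy":0,"wz":0},
    {"dx":0,"dy":0,"dz":0.014,"wx":0,"wy":0,"wz":0},
    {"dx":0,"dy":0,"dz":0.018,"wx":0,"wy":0,"wz":0},
    {"dx":0,"dy":0,"dz":0.018,"wx":0,"wy":0,"wz":0}
  ]
}}

```text
clock: 9.45
tool_pos: [0.6596, -0.0982, 0.2087]
eef_rot: [0.576, -0.412, 0.545, -0.449]
contact_force: [-4.2, -0.7, 2.8]
opening: 0.003
```

Run:
```python
from h import *
print(r.get_state()['contact_force'],tipbay())
```

```text
[-4.23741078 -0.65638554  2.78021841] [  8. -28.  48.]
```

>>> {"method": "arm_command", "body": {
  "deltas": [
    {"dx":0,"dy":0,"dz":0.002,"wx":0,"wy":0,"wz":0},
    {"dx":0,"dy":0,"dz":0.004,"wx":0,"wy":0,"wz":0},
    {"dx":0,"dy":0,"dz":0.006,"wx":0,"wy":0,"wz":0},
    {"dx":0,"dy":0,"dz":0.008,"wx":0,"wy":0,"wz":0},
    {"dx":0,"dy":0,"dz":0.008,"wx":0,"wy":0,"wz":0}
  ]
}}

```text
clock: 9.95
tool_pos: [0.6644, -0.1005, 0.2086]
eef_rot: [0.578, -0.413, 0.545, -0.445]
contact_force: [-13.5, -3.3, 8.7]
opening: 0.005
```

Run:
```python
from h import *
print(r.get_state()['contact_force'],tipbay())
a=r.snapshot('scene')[190:270,255:330,::-1]; cv2.imwrite('pics/s13.png',cv2.resize(a,None,fx=7,fy=7,interpolation=cv2.INTER_CUBIC))
```

```text
[-13.54207646  -3.3258161    8.68520528] [ 11. -31.  48.]
```

View pics/s13.png

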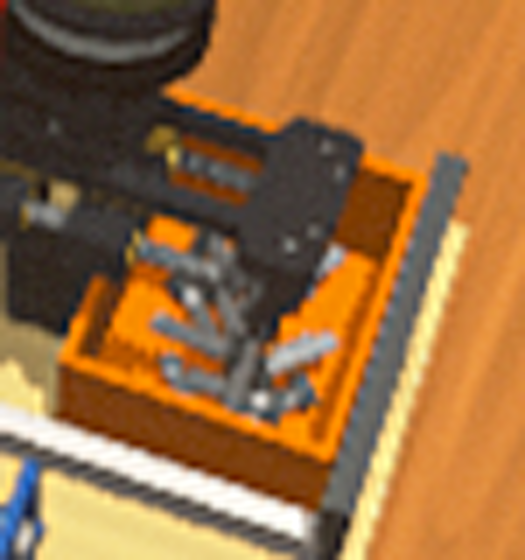

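The right side is now against the stop: its near-right rim corner is at about (63,357) and x = 0.08 predicts (69,353). I'll back off and check.

>>> {"method": "arm_command", "body": {
  "deltas": [
    {"dx":0,"dy":0,"dz":-0.01,"wx":0,"wy":0,"wz":0},
    {"dx":0,"dy":0,"dz":-0.04,"wx":0,"wy":0,"wz":0},
    {"dx":0,"dy":0,"dz":-0.08,"wx":0,"wy":0,"wz":0},
    {"dx":0,"dy":0,"dz":-0.12,"wx":0,"wy":0,"wz":0},
    {"dx":0,"dy":0,"dz":-0.15,"wx":0,"wy":0,"wz":0}
  ]
}}

```text
clock: 10.5
tool_pos: [0.5169, -0.1076, 0.209]
eef_rot: [0.575, -0.411, 0.545, -0.451]
contact_force: [0.6, -1.2, -0.5]
opening: 0.006
```

Run:
```python
from h import *
print(r.get_state()['contact_force'],tipbay())
s=r.snapshot('scene')[:,:,::-1]
a=s[190:270,255:330]; cv2.imwrite('pics/s14.png',cv2.resize(a,None,fx=7,fy=7,interpolation=cv2.INTER_CUBIC))
cv2.imwrite('pics/s14f.png',s)
```

```text
[ 0.6131988  -1.155746   -0.47974842] [-134.  -27.   49.]
```

View pics/s14.png

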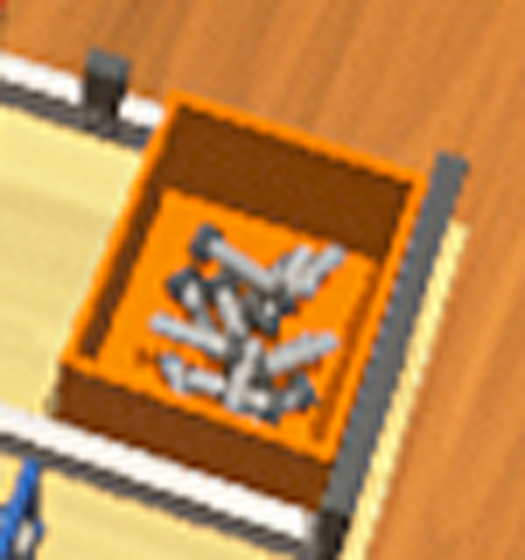

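View pics/s14f.png

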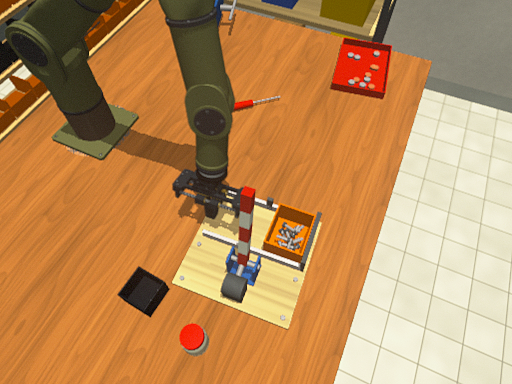

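```bash
python3 -c "
from plant import r
print(r.get_state()['contact_force'],abs(r.get_state()['qd']).max());print(r.finish_job())"
```

```text
[-5.11601938 -0.98802605  0.63331978] 0.1389830621136085
the job is handed in; nothing more can be done
None
```

I handed the job in at about 10.5 s with the barrier up and the bin home against the back stop; no verdict was reported.

**What I did:**
- I raised the barrier with the closed fingertips under its free end, past the balance point. When the fingers withdrew it stayed up by itself.
- I pushed the bin along the lane to the stop. The check image showed it slightly yawed, with the right side about 8 mm short, so I pushed its right half again and backed off.

**Last checks:**
- **Barrier:** it is still standing up in the last image, at roughly 1.35 to 1.4 rad by eye. I did not measure the angle.
- **Bin:** it is against the stop, with rim corners matching bay x ≈ 78 to 80 mm and about 1 to 2 mm of yaw left. It looks flat and between the rails.
- **Bystanders:** the jar, black bin and screwdriver look unmoved. I did not measure this.
- **Disagreement:** the force reading at hand-in was about -5 N in x, although the last image shows the fingers well clear of the bin, about 140 mm behind it. The joints were still settling at up to 0.14 rad/s, so I took it as the arm decelerating. I did not wait to confirm that.

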